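Close a film carrier and feed it under the scanner head

TASK

Get the film ready for scanning: lay the blue cover plate on the black film carrier so that it sits flat on both guide pins, then push the closed carrier along the bed, through the low tunnel under the white scanner head, until its nose is fully home against the red end stop. Leave the other things on the desk where they are.

Things in the scene. Friction and masses are not known exactly. Their poses are not given: they have to be found in the camera images.
- scanner: White film scanner fixed to the desk. Origin on the desk under the middle of the tunnel mouth; x = feed direction, to the robot's left and ahead, z up. Grey bed 295 long (x -160 to 135), 130 wide, top at z = 10. Two rails on it 6 high, inner faces y = +-42. White head over the bed, x 0 to 100, 130 wide, z 46 to 181; the tunnel under it has 36 headroom above the bed and is 104 wide.
- mouth (a point): Middle of the tunnel mouth: in the head's flat upright front face, at the level of the bed's top; axes as the scanner's. A tool pointing straight down is stopped by the head before the carrier is home: lean it back to the entry side, 30 to 45 degrees from vertical, so that its tips reach in under the head.
- stop (a point): Middle of the entry-facing face of the red end stop, at the level of the bed's top, 120 mm past the tunnel mouth along the scanner's x. The stop is fixed, 22 high. Axes as the scanner's.
- carrier: Film carrier, loose, 0.25 kg, lying on the bed between the rails (2 play a side) before the tunnel. Origin: centre of underside; x = feed direction. Black base 110 (x) x 80 x 8 thick. Orange push block on its tail, x -55 to -45, 60 wide, top at z = 26. Two steel pins, 6 thick, at x = 39 and -29, y = 0, z 8 to 21, tapered over the last 4. Slides with 1 to 3 N. Home, its tail is 10 inside the mouth.
- nose (a point): Middle of the carrier's leading (+x) edge, at its underside. Touches stop when home. Axes as the carrier's.
- tail (a point): Middle of the carrier's rear push face (back of the orange block), 13 above the underside. Axes as the carrier's.
- seat (a point): Point on the top of the carrier's base midway between the two pins, 8 above the carrier's underside: where the cover plate's origin lies when seated. Axes as the carrier's.
- cover: Blue plate, loose, 0.12 kg, flat on the desk. Origin: centre of underside; x = long side. 90 (x) x 56 x 7 thick, two through holes, diameter 10, at x = 34 and -34, y = 0. Yellow grip rib in the middle of its top, 40 long (x), 12 wide, 14 high (z 7 to 21). Fits the pins either way round. Seated, the rib's top is 29 above the bed; perched on the pins it would not pass the tunnel.
- card_box: White card box, loose bystander, 40 x 58 x 12, origin centre of its underside.
- round_stamp: Turned wooden stamp standing upright, loose bystander, 35 diameter, 67 high, origin centre of its underside.
- magnifier: Hand lens with black handle lying flat, loose bystander, 75 x 157 x 13, origin in the middle of its length at desk level, its length along y.

How it is judged:
On the way:
1. the cover plate sits flat on both pins of the carrier, and the carrier is still in front of the tunnel or only a little way in (distance between cover and seat below 0.004 m and angle between the z axis of cover and the z axis of carrier, either way round below 0.04 rad and angle between the x axis of cover and the x axis of carrier, either way round below 0.12 rad and x of nose in the frame of stop below -0.06 m), for 0.2 s.
At the end, for the whole second after the job is handed in: The carrier lies flat on the bed under the scanner head with its nose within 4 mm of the red end stop (and within 6 mm of its middle), the cover plate is seated flat over both pins (origin within 4 mm of the seat, level within 2 degrees of the carrier), and both are at rest (x of nose in the frame of stop above -0.004 m and horizontal distance between nose and stop below 0.006 m and height (world z) of nose below 0.013 m and distance between cover and seat below 0.004 m and angle between the z axis of cover and the z axis of carrier, either way round below 0.04 rad and angle between the x axis of cover and the x axis of carrier, either way round below 0.12 rad and linear speed of each of carrier, cover below 0.01 m/s); the robot touches nothing.
It fails at once if the card box, the stamp or the magnifier is shoved more than 3 cm from its place (distance of any of card_box, round_stamp, magnifier from where it was at the start of the episode above 0.03 m).
It fails at once if the stamp is knocked over (angle between round_stamp's own z axis and vertical above 0.5 rad).
It also fails if it takes over 69 s, if anything falls off the work surface, if the arm or the gripper's body presses on something with over 40 N, if the wrist force passes 120 N, or if a joint passes its speed limit or range.

ROBOT

A 6-joint arm with a two-finger parallel gripper is mounted at the origin on a cart in front of the work surface, level with it; the furniture and walls round the work are solid. World frame = base frame: x ahead of the robot, y to its left, z up, the work surface at z = 0. Lengths are in m, angles in rad, forces in N, time in s.
With the tool pointing down it reaches from about 0.35 to 1 m from the base axis. Payload 7.1 kg.
Tool frame: the origin (TCP) lies between the finger pads, 19 mm behind the fingertips; this is the grasp point; z points along the fingers, y is the line along which they close (so a half turn about z gives the same grasp; the last joint's range is limited). The gripper opens to 85 mm and grips with 20 to 120 N. Pads are 22 mm wide; open, the fingers measure 114 mm over their backs; the gripper's body (76 mm by 85 mm) begins 54 mm behind the grasp point. The pads swing forward as they close: fully open they stand 13 mm farther back than shut.
Start: joints at [-1.257, 0.423, 1.63, -0, 1.089, -0.019], TCP at [0.204, -0.591, 0.25] pointing down, gripper open.
Joint ranges: [-3, 3], [-0.9, 2.11], [0.09, 2.58], [-1.31, 4.45], [0.11, 2.69], [-2.54, 2.54]. Speed limits (rad/s): [2.39, 2.39, 3.01, 3.14, 3.14, 3.14].

INTERFACE

Orientations are given as a rotation vector (axis times angle).
In Python, from rig import manip gives the robot as it stands. The module is installed in compiled form; this text tells all that it offers. Calls block until the motion is done:
- manip.move_to(position, orientation): joint-space move of the TCP to a pose.
- manip.servo_line(position, orientation=None, rate=0.15): straight line of the TCP; orientation=None keeps the orientation; rate is the mean speed in m/s.
- manip.set_joints(angles): joint-space move.
- manip.command_gripper(opening, f_grip=None): finger opening in m; f_grip is the grip in N (None keeps the last); returns when the fingers have stopped.
- manip.hold(seconds).
- manip.solve_ik(position, orientation): joint angles nearest the present ones, or None.
- manip.camera(name): name is "side" or "top" or "wrist"; returns a dict with "image" (480x640x3 uint8, red, green, blue), "fx", "fy", "cx", "cy" (pixels), "cam_to_world" (4x4, takes a point from camera to world coordinates); the wrist camera has in their place "mount" (4x4, takes a point from camera to tool coordinates, whose origin is the TCP and whose axes are the flange's). Camera axes: x right, y down, z forward; pixel columns grow to the right and rows downward; lengths in m; the calibration is good to about 2 mm. A picture is of the moment at which its call begins: read the wrist's pose just before it. There is no depth.
A pose or a line that the arm cannot do raises manip.IKError and nothing moves.
- manip.sign_off(): hands the job in; it is judged then, once.
Readings, each from a call of its own:
- manip.get_time(): time.
- manip.get_joint_positions(): joint angles.
- manip.get_joint_vel(): joint speeds.
- manip.get_tau(): joint torques, N m.
- manip.get_position(): TCP position.
- manip.get_ee_rot(): TCP orientation.
- manip.get_contact_force(): force on the tool from outside, world axes, zero at the start.
- manip.get_torque(): the same for the moment, N m.
- manip.get_width(): finger opening in m.
- manip.get_grip_force(): force on a finger pad.
Only numpy, scipy, OpenCV 4.12 (cv2) and the standard library are available. Lean on these libraries where they do the work, as an engineer would, in place of code of your own. Each camera call takes 0.05 s, during which the arm holds its last target. There are 200 camera calls.

## Working session

There is one attempt and no reset: what is moved stays moved. The work goes in short steps, each a Python script; the robot and the scene stay as the last script left them, time stands still between calls to the robot, and variables do not carry over. Pictures are saved under pics/ and viewed, at most 10 in all, crops included, and the job is handed in when it is done.

```bash
mkdir -p pics
python3 - <<'E'
from rig import manip as m
import cv2,numpy as np,pickle
d={}
for n in("top","side"):
    c=m.camera(n); d[n]=c; cv2.imwrite(f"pics/{n}.png",c["image"][:,:,::-1]); print(n,c["fx"],c["cx"],c["cy"],np.round(c["cam_to_world"],3).tolist())
c=m.camera("wrist");print(np.round(c["mount"],4).tolist(),c["fx"],c["cx"],c["cy"],m.get_position(),m.get_ee_rot(),m.get_time())
pickle.dump(d,open("cams.pkl","wb"))
E
```

```text
top 518.518820181135 315.3292881047649 234.75076444459725 [[-0.001, -0.998, 0.07, 0.463], [-1.0, -0.0, -0.02, 0.008], [0.02, -0.07, -0.997, 1.287], [0.0, 0.0, 0.0, 1.0]]
side 544.752760045976 323.7109279516214 242.0752780562284 [[0.996, -0.049, 0.072, 0.46], [-0.087, -0.59, 0.802, -0.979], [0.003, -0.806, -0.592, 0.762], [0.0, 0.0, 0.0, 1.0]]
[[0.0004, -0.9541, -0.2996, 0.076], [1.0, 0.0003, 0.0002, -0.0005], [-0.0, -0.2996, 0.9541, -0.1233], [0.0, 0.0, 0.0, 1.0]] 413.0061400304779 324.04828472966375 239.9388472737487 [ 0.20406546 -0.59031761  0.24940929] [-3.09702859e+00 -5.20135677e-01  3.16643494e-04] 0.15
```

View pics/top.png

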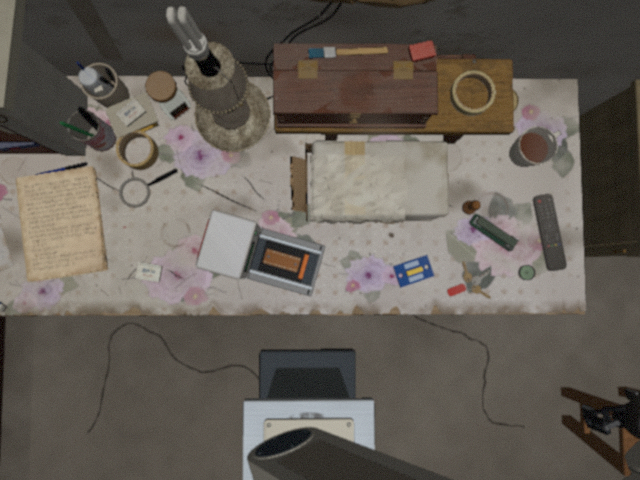

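View pics/side.png

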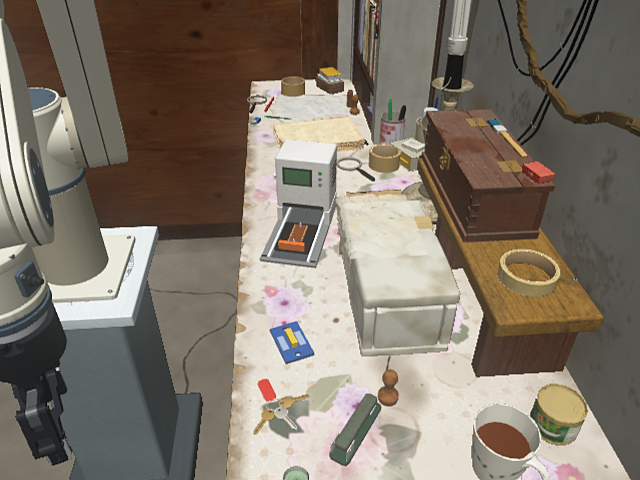

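The top view shows the cover at about (413,270) with its yellow rib. The carrier is on the bed at about (282,260), its orange push block at (304,265) and the white head at (227,243). The stamp is at (470,207), the magnifier at (135,190) and the card box at (148,271). The side view shows the same cover at (292,341), the block at (293,244) and the stamp at (388,388).

```bash
cat > h.py <<'E'
import numpy as np,cv2
from scipy.spatial.transform import Rotation as R
def ray(c,uv,T=None):
    T=c["cam_to_world"] if T is None else T
    uv=np.atleast_2d(uv); d=np.c_[(uv[:,0]-c["cx"])/c["fx"],(uv[:,1]-c["cy"])/c["fy"],np.ones(len(uv))]@T[:3,:3].T
    return T[:3,3],d
def onplane(c,uv,z,T=None):
    o,d=ray(c,uv,T); return o+d*((z-o[2])/d[:,2])[:,None]
def cross(o1,d1,o2,d2):
    A=np.c_[d1,-d2]; s=np.linalg.lstsq(A,o2-o1,rcond=None)[0]
    p,q=o1+s[0]*d1,o2+s[1]*d2; return (p+q)/2,np.linalg.norm(p-q)
HS={"blue":((105,120,60),(125,255,255)),"yellow":((20,110,110),(32,255,255)),"orange":((3,150,120),(16,255,255))}
def blobs(img,col,roi=None,amin=15):
    h=cv2.cvtColor(img,cv2.COLOR_RGB2HSV); k=cv2.inRange(h,*map(np.array,HS[col]))
    if roi: z=np.zeros_like(k); u0,v0,u1,v1=roi; z[v0:v1,u0:u1]=k[v0:v1,u0:u1]; k=z
    cs=cv2.findContours(k,cv2.RETR_EXTERNAL,cv2.CHAIN_APPROX_NONE)[0]
    return sorted([c for c in cs if cv2.contourArea(c)>=amin],key=cv2.contourArea,reverse=True)
def rect(c,cnt,z,T=None):
    "min-area rectangle of contour on plane z: centre, (long,short), angle of long side"
    p=onplane(c,cnt.reshape(-1,2).astype(float),z,T)[:,:2]
    (x,y),(w,h),a=cv2.minAreaRect((p*1000).astype(np.float32))
    if w<h: w,h,a=h,w,a+90
    return np.array([x,y])/1000,(w,h),(a+90)%180-90
def down(yaw,lean=0,):
    "tool y at world angle yaw+90deg .. tool x at yaw; z down"
    return R.from_euler('z',yaw)*R.from_euler('x',np.pi)
def wristT(m,c=None):
    T=np.eye(4);T[:3,3]=m.get_position();T[:3,:3]=R.from_rotvec(m.get_ee_rot()).as_matrix();return T
E
python3 - <<'E'
from h import *; import pickle
d=pickle.load(open("cams.pkl","rb")); t,s=d["top"],d["side"]
roi={"top":(190,200,440,310),"side":(250,190,350,380)}
for col,z in(("blue",.007),("yellow",.021),("orange",.036)):
    B={}
    for n,c in d.items():
        bs=blobs(c["image"],col,roi[n],6); B[n]=bs
        for b in bs[:3]: print(col,n,cv2.contourArea(b),b.reshape(-1,2).mean(0).round(1),cv2.boundingRect(b),*[np.round(v,3) for v in rect(c,b,z)])
    for i in range(2):
        if i<len(B["top"]):
          for b in B["side"][:2]:
            g=lambda x:np.array(cv2.minAreaRect(x)[0])
            o1,d1=ray(t,g(B["top"][i]));o2,d2=ray(s,g(b)); p,e=cross(o1,d1[0],o2,d2[0]);print("  3d",i,p.round(4),e.round(4))
# scanner bed corners by eye
a=cv2.resize(t["image"][200:300,190:330],None,fx=5,fy=5,interpolation=cv2.INTER_CUBIC)
b=cv2.resize(s["image"][130:280,250:350],None,fx=3.33,fy=3.33,interpolation=cv2.INTER_CUBIC)
cv2.imwrite("pics/cropt.png",a[:,:,::-1])
E
```

```text
blue top 171.5 [401.6 274.5] (394, 264, 16, 22) [ 0.454 -0.232] [50.531 27.521] 17.905
blue top 104.0 [425.5 266.7] (418, 257, 15, 21) [ 0.473 -0.288] [49.796 23.679] 18.137
blue side 964.0 [291.2 342.2] (270, 322, 44, 41) [ 0.463 -0.263] [91.435 54.955] -71.568
  3d 0 [ 0.459  -0.2371 -0.0218] 0.0095
  3d 1 [ 0.4684 -0.2833  0.0271] 0.0097
yellow top 50.0 [414.  270.7] (407, 267, 16, 8) [ 0.464 -0.259] [38.943  9.998] -71.811
yellow side 111.5 [291.1 337.3] (285, 328, 13, 20) [ 0.463 -0.267] [48.919 13.319] -73.568
  3d 0 [ 0.4635 -0.2605  0.0145] 0.0003
orange top 69.5 [303.  266.3] (298, 255, 10, 24) [0.475 0.012] [57.751  9.896] -17.094
orange side 346.0 [293.9 239.5] (278, 225, 28, 27) [0.476 0.028] [100.764  59.063] 84.886
  3d 0 [0.4752 0.0124 0.0482] 0.0017
```

View pics/cropt.png

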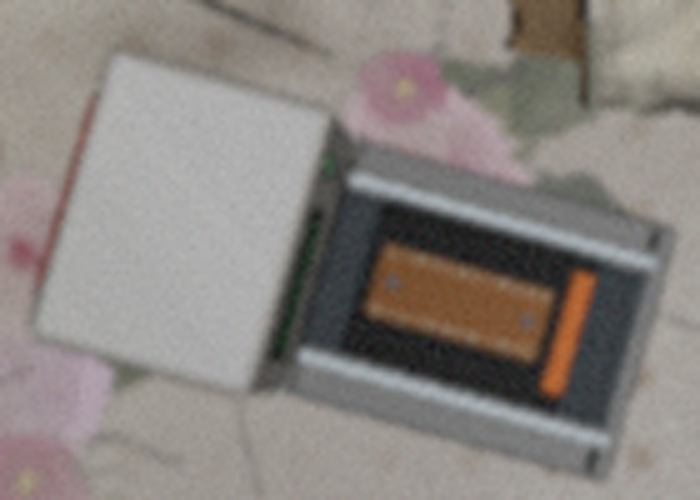

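The crop shows the carrier in front of the mouth with its pins at about (392,283) and (527,320) and the orange block at (568,335). Feed is about 73° from world x. The wrist camera sits on the tool's +x side, so I'll lean the tool back for the placing as well and keep it clear of the head. Now I'll go above the cover.

```bash
cat >> h.py <<'E'
def tool(yaw_deg,lean_deg):
    return (R.from_euler('z',yaw_deg,degrees=True)*R.from_euler('y',-lean_deg,degrees=True)*R.from_euler('x',np.pi)).as_rotvec()
def look(m,name=None):
    T=wristT(m); c=m.camera("wrist"); T=T@np.asarray(c["mount"])
    if name: cv2.imwrite(f"pics/{name}.png",c["image"][:,:,::-1])
    return c,T
E
python3 - <<'E'
from h import *; from rig import manip as m
import pickle
for p,y,l in(([.464,-.26,.03],108.2,25),([.492,.066,.05],73,25),([.5,.07,.03],73,38),([.52,.12,.03],73,38)): print(m.solve_ik(p,tool(y,l)))
m.move_to([.464,-.26,.17],tool(108.2,25)); m.command_gripper(.04,30)
D=[]
for i,z in enumerate((.17,.10)):
    if i: m.servo_line([.464,-.26,z],rate=.2)
    c,T=look(m,f"w{i}"); D.append((c,T))
    for col,zz in(("blue",.007),("yellow",.021)):
        for b in blobs(c["image"],col,None,300)[:2]: print(col,cv2.boundingRect(b),*[np.round(v,4) for v in rect(c,b,zz,T)])
pickle.dump(D,open("w.pkl","wb"))
g=[ (c,T,np.array(cv2.minAreaRect(blobs(c["image"],"yellow",None,300)[0])[0])) for c,T in D]
o1,d1=ray(g[0][0],g[0][2],g[0][1]);o2,d2=ray(g[1][0],g[1][2],g[1][1]);print(cross(o1,d1[0],o2,d2[0]),m.get_time(),m.get_contact_force())
E
```

```text
[-0.6592      0.76754112  1.71908861  0.27765305  1.0409227  -1.16465668]
[-0.13071403  0.60236295  2.09069698  0.9009827   0.56059124 -0.63614939]
[-0.23690092  0.7203721   2.08304807  1.2173725   0.71424506 -1.04075683]
[-0.12341046  0.72549438  2.0573465   1.28639888  0.68389856 -0.99156331]
blue (287, 257, 76, 124) [ 0.4632 -0.2592] [88.587  54.9345] -71.5319
yellow (317, 291, 16, 57) [ 0.4634 -0.2593] [38.4499 10.5594] -71.7915
blue (275, 247, 100, 161) [ 0.4633 -0.2594] [88.6475 55.1372] -71.5942
yellow (314, 290, 22, 75) [ 0.4634 -0.2592] [38.5152 11.1355] -71.5963
(array([ 0.46348783, -0.25960982,  0.01820379]), np.float64(4.134913263955272e-05)) 2.8333 [-0.59570839 -0.95522379 -0.55535813]
```

View pics/w1.png

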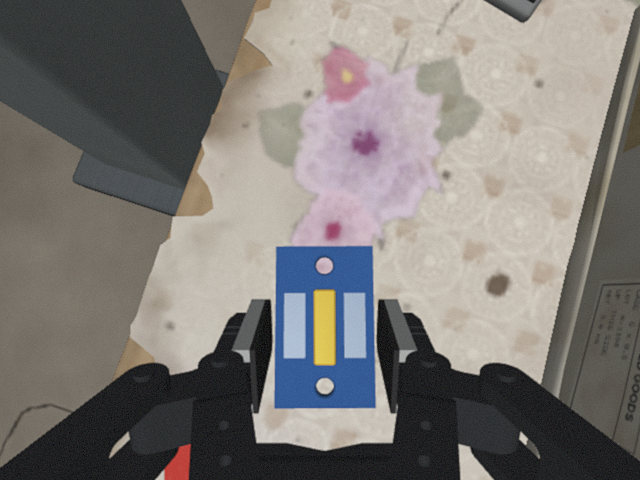

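The wrist view shows the cover squarely between the fingers: rib at (324,328), holes at (324,266) and (324,386). Next I'll grasp and lift, then look at the carrier from above.

Run:
```python
from h import *; from rig import manip as m
import pickle
y=np.deg2rad(108.4); f=np.array([np.cos(y),np.sin(y)]); p=np.array([.4634,-.2593])-.004*f
m.servo_line([*p,.06],tool(108.4,25),rate=.15); m.servo_line([*p,.032],rate=.06)
print(m.get_contact_force()); m.command_gripper(0.0,40); print(m.get_width(),m.get_grip_force())
m.servo_line([*p,.15],rate=.15)
m.move_to([.46,-.04,.17],tool(73,25)); print(m.get_width(),m.get_position())
c,T=look(m,"c0"); pickle.dump((c,T),open("c0.pkl","wb"))
for b in blobs(c["image"],"orange",None,100)[:3]: print(cv2.boundingRect(b),*[np.round(v,4) for v in rect(c,b,.036,T)])
print(m.get_time())
```

```text
[ 0.4499886  -0.11036642  0.09249854]
0.010054318438718644 40.0548130273819
0.010741509530475144 [ 0.46068628 -0.04062944  0.16983319]
(297, 112, 49, 106) [0.489  0.0629] [75.6967 32.5984] 73.9864
(313, 235, 23, 13) [0.4755 0.0105] [14.9076  8.2076] -16.9036
6.1167
```

View pics/c0.png

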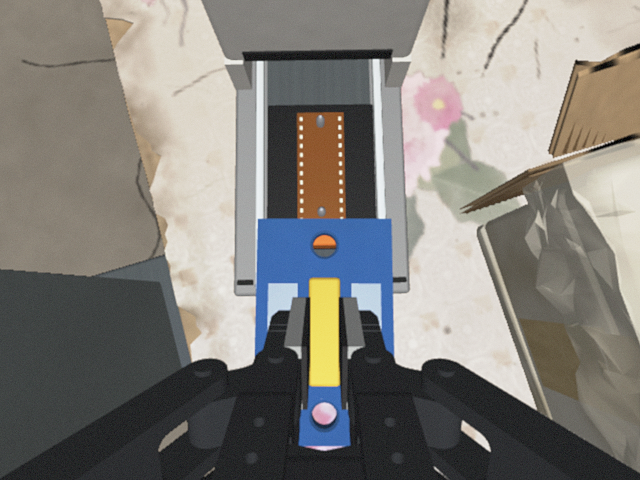

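The held cover sits straight in the hand, with its holes at (324,245) and (324,414). The carrier pins are at (320,121) and (321,211), and the mouth line is at v≈55. I'll measure the holes and pins from this view and from a second one.

```bash
cat > meas.py <<'E'
from h import *
def holes(c,T,ztop):
    h=cv2.cvtColor(c["image"],cv2.COLOR_RGB2HSV); k=cv2.inRange(h,(100,100,40),(128,255,255))
    cs,hi=cv2.findContours(k,cv2.RETR_CCOMP,cv2.CHAIN_APPROX_NONE); out=[]
    for q,hh in zip(cs,hi[0]):
        if hh[3]>=0 and cv2.contourArea(q)>60:
            (x,y),r=cv2.minEnclosingCircle(q)
            if abs(x-324)<25 and cv2.contourArea(q)>.6*np.pi*r*r: out.append((np.round([x,y,r],1),onplane(c,[x,y],ztop,T)[0]))
    return out
def pins(c,T,vmax):
    "strip rect (z 18) and grey pin blobs (mid height z 24)"
    h=cv2.cvtColor(c["image"],cv2.COLOR_RGB2HSV); b=[x for x in blobs(c["image"],"orange",None,300)][0]
    x,y,w,hh=cv2.boundingRect(b); sub=np.zeros(h.shape[:2],np.uint8); sub[y:min(y+hh,vmax),x+w//2-9:x+w//2+9]=255
    k=cv2.inRange(h,(0,0,20),(180,110,255))&sub
    cs=[q for q in cv2.findContours(k,cv2.RETR_EXTERNAL,cv2.CHAIN_APPROX_NONE)[0] if cv2.contourArea(q)>15]
    return (x,y,w,hh),[(cv2.boundingRect(q),onplane(c,np.array(cv2.boundingRect(q)[:2])+(np.array(cv2.boundingRect(q)[2:])-1)/2,.0245,T)[0].round(4)) for q in cs]
E
python3 - <<'E'
from meas import *; from rig import manip as m
import pickle
c,T=pickle.load(open("c0.pkl","rb"))
print(holes(c,T,.1448)); print(pins(c,T,219))
f=np.array([np.cos(np.deg2rad(73)),np.sin(np.deg2rad(73))])
p=np.array([.46,-.04])-.045*f
m.servo_line([*p,.23],rate=.2); c,T=look(m,"c1"); pickle.dump((c,T),open("c1.pkl","wb"))
print(holes(c,T,m.get_position()[2]-.025)); print(pins(c,T,400),[(cv2.boundingRect(b),rect(c,b,.036,T)) for b in blobs(c["image"],"orange",None,100)][:3],m.get_position(),m.get_time())
E
```

```text
[(array([324. , 413.1,  13.4]), array([ 0.45160664, -0.06796221,  0.1448    ])), (array([324. , 244.5,  13. ]), array([ 0.47093515, -0.0044226 ,  0.1448    ]))]
((297, 112, 49, 106), [((317, 206, 9, 11), array([0.4802, 0.0332, 0.0245])), ((316, 115, 9, 13), array([0.499 , 0.0978, 0.0245]))])
[(array([324. , 413. ,  13.3]), array([ 0.43775683, -0.11102767,  0.20408255])), (array([324. , 246. ,  13.2]), array([ 0.45710668, -0.04798802,  0.20408255]))]
((302, 94, 41, 92), [((319, 170, 7, 10), array([0.48  , 0.0327, 0.0245])), ((318, 96, 7, 11), array([0.499 , 0.0976, 0.0245]))]) [((302, 94, 41, 92), (array([0.48781845, 0.05946307]), (81.20977783203125, 33.173152923583984), 73.87471771240234)), ((287, 188, 72, 17), (array([0.47400793, 0.01133045]), (59.51217269897461, 13.423436164855957), -16.103858947753906))] [ 0.44649872 -0.08300349  0.22908255] 6.6917
```

View pics/c1.png

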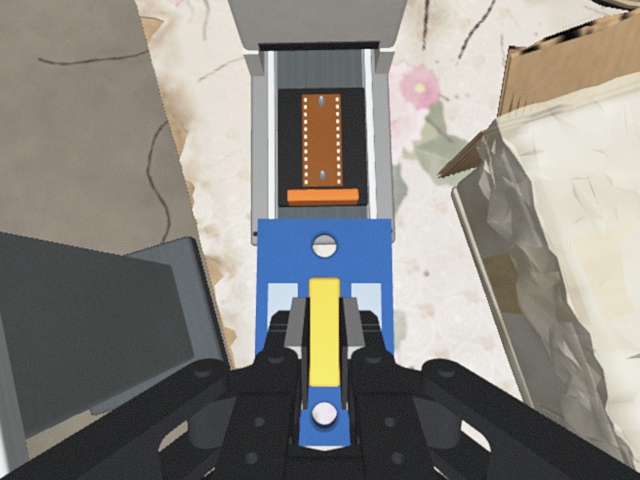

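The second view agrees with the first: pins at (0.480,0.033) and (0.499,0.0977), spaced 67.5 mm at 73.6°. The hand offset is known too, so I'll go just above the pins and look.

Run:
```python
from meas import *; from rig import manip as m
import pickle
m.servo_line([.489,.0609,.14],tool(73.55,25),rate=.2)
m.servo_line([.489,.0609,.073],rate=.1); print(m.get_position())
c,T=look(m); pickle.dump((c,T),open("c2.pkl","wb"))
print(holes(c,T,m.get_position()[2]-.025),m.get_contact_force(),m.get_time())
a=c["image"][200:450,220:430]; cv2.imwrite("pics/c2.png",cv2.resize(a,None,fx=2.4,fy=2.4,interpolation=cv2.INTER_CUBIC)[:,:,::-1])
```

```text
[0.48930675 0.06066435 0.07334633]
[(array([324. , 412.5,  13.2]), array([0.48052767, 0.03356472, 0.0485395 ])), (array([324. , 246.1,  13.1]), array([0.49903893, 0.09630844, 0.0485395 ]))] [ 0.74156612  0.15219975 -0.24933259] 8.5833
```

View pics/c2.png

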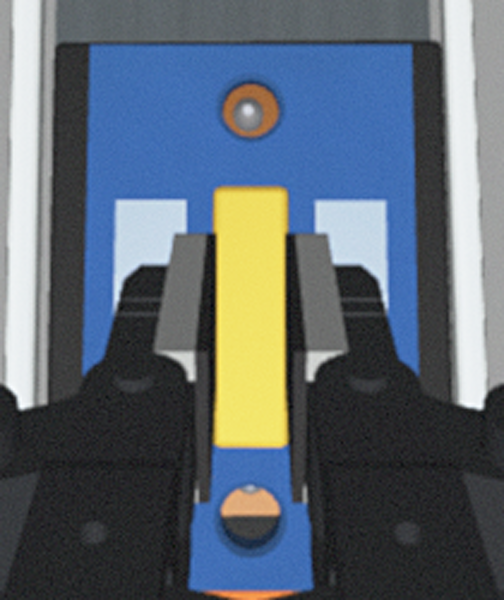

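The front pin shows in the middle of the front hole at (248,112). The rear pin is near the upper rim of the rear hole at (250,490), as the slanted view would put it. The cover is aligned, so I'll lower it in small steps, watching the force.

Run:
```python
from meas import *; from rig import manip as m
f0=m.get_contact_force()
x,y=.4890,.0610
for z in np.r_[.064:.0481:-.002]:
    m.servo_line([x,y,z],rate=.04); F=m.get_contact_force()-f0; print(round(z,3),m.get_position().round(4),F.round(1))
    if F[2]>6: break
print(m.get_time())
```

```text
0.064 [0.4889 0.0611 0.0638] [-0.2  0.1 -1. ]
0.062 [0.489  0.061  0.0619] [-0.9  0.8 -0.9]
0.06 [0.4889 0.061  0.0599] [-0.2 -0.4 -0.6]
0.058 [0.4889 0.061  0.0579] [-1.3  0.2 -1.7]
0.056 [0.4889 0.061  0.0559] [-0.9 -0.7 -0.3]
0.054 [0.4889 0.061  0.0539] [-0.2 -0.4 -1.6]
0.052 [0.4889 0.061  0.0519] [ 0.3  0.7 -1. ]
0.05 [0.4892 0.061  0.0503] [-1.2 -1.3  5.2]
10.7083
```

Run:
```python
from meas import *; from rig import manip as m
import pickle
m.command_gripper(.035); m.hold(.2); m.servo_line([.489,.061,.085],rate=.1)
p=np.array([.489,.061])-.06*np.array([.283,.959]); m.servo_line([*p,.15],rate=.2)
c,T=look(m); pickle.dump((c,T),open("c3.pkl","wb"))
for col,z in(("blue",.025),("yellow",.039),("orange",.036)):
    for b in blobs(c["image"],col,None,100)[:2]: print(col,cv2.boundingRect(b),*[np.round(v,4) for v in rect(c,b,z,T)])
cv2.imwrite("pics/c3.png",c["image"][:,:,::-1]); print(m.get_time(),m.get_contact_force())
```

```text
blue (282, 158, 87, 135) [0.4894 0.0648] [89.536  56.5801] 73.5101
yellow (316, 190, 18, 63) [0.4891 0.0642] [39.3505 10.7332] 73.5228
orange (278, 298, 94, 17) [0.4742 0.0136] [57.3802  9.7296] -16.4692
12.4083 [-0.25175685 -0.68905374  0.15341918]
```

View pics/c3.png

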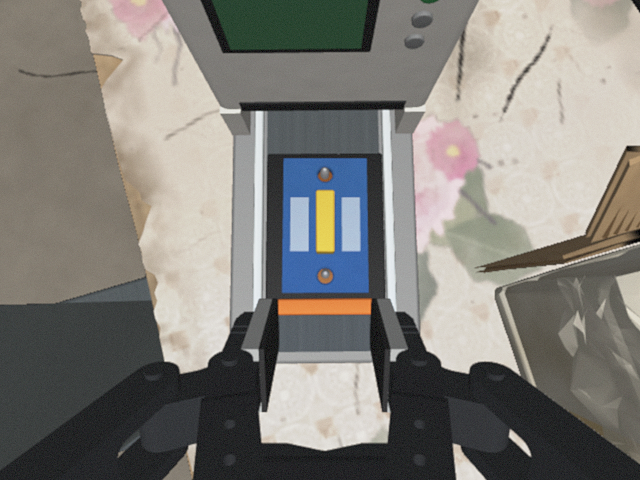

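The cover is down: both pins stand through the holes at (325,174) and (325,276), the rib fits z = 39 mm, and the orange block is at (324,306). Next I'll take the rail direction and mouth position from this picture, check reach, and place the closed fingers behind the block.

Run:
```python
from meas import *; from rig import manip as m
import pickle
c,T=pickle.load(open("c3.pkl","rb")); g=c["image"].min(2).astype(int)
L=[]
for u0,u1 in((245,275),(370,402)):
    P=[]
    for v in range(125,285,4):
        r=g[v,u0:u1]; w=np.where(r>r.max()-25)[0]; P.append([u0+w.mean(),v])
    q=onplane(c,np.array(P),.016,T)[:,:2]; vx,vy,x0,y0=cv2.fitLine(q.astype(np.float32),cv2.DIST_HUBER,0,.001,.001).ravel(); L.append((x0,y0)); print("rail",np.rad2deg(np.arctan2(vy,vx))%180,x0,y0)
a=np.deg2rad(73.5);f=np.array([np.cos(a),np.sin(a)]);n=np.array([-f[1],f[0]])
print("lateral rails",[float(np.dot(l,n)) for l in L],"seat",np.dot([.4894,.0650],n))
col=g[85:125,324]; print(col.tolist())
for v in(101,106,110): print(v,onplane(c,[324,v],.046,T)[0].round(4),"along",np.dot(onplane(c,[324,v],.046,T)[0][:2],f)-np.dot([.4726,.008],f))
tail=np.array([.4726,.008]); 
for s in(-.03,0,.05,.1,.13,.145):
    print(s,m.solve_ik([*(tail+(s-.0209)*f),.034],tool(73.5,42)))
```

```text
rail 74.11776 0.45000002 0.093485296
rail 74.13134 0.5355095 0.06643286
lateral rails [-0.4049176393321301, -0.4945891498190449] seat -0.4507853808387387
[118, 119, 117, 119, 118, 119, 115, 119, 117, 119, 115, 124, 121, 119, 120, 120, 95, 46, 35, 22, 13, 21, 23, 16, 23, 75, 92, 90, 90, 89, 86, 84, 89, 86, 86, 85, 82, 83, 87, 89]
101 [0.5103 0.1368 0.046 ] along 0.13419773163844415
106 [0.5093 0.1336 0.046 ] along 0.1308626894424956
110 [0.5086 0.1311 0.046 ] along 0.12820273254061823
-0.03 [-0.5275919   0.7404508   2.07624492  1.03297551  0.85849837 -1.14866407]
0 [-0.463556    0.73847324  2.08771666  1.09242469  0.83627741 -1.14664637]
0.05 [-0.35403437  0.73682883  2.09769609  1.19072985  0.80233018 -1.13791025]
0.1 [-0.24323159  0.73709693  2.09603872  1.2840773   0.77108093 -1.12055294]
0.13 [-0.177254    0.73818007  2.08946445  1.33587303  0.75297966 -1.10532766]
0.145 [-0.14463088  0.73899641  2.08462929  1.36025104  0.74398113 -1.09627857]
```

Run:
```python
from meas import *; from rig import manip as m
a=np.deg2rad(74.1);f=np.array([np.cos(a),np.sin(a)]);tail=np.array([.4724,.008]); o=tool(74.1,42)
P=lambda s,z=.034:[*(tail+(s-.0209)*f),z]
m.command_gripper(0); m.move_to(P(-.035,.12),o); m.servo_line(P(-.03),rate=.12)
f0=m.get_contact_force(); print(m.get_position(),f0)
for s in np.r_[-.01:.1351:.01]:
    m.servo_line(P(s),rate=.08); F=m.get_contact_force()-f0; print(round(s,3),round((m.get_position()[:2]-tail)@f+.0209,4),(F[:2]@f).round(1),F[2].round(1))
    if -(F[:2]@f)>10: break
c=m.camera("side"); cv2.imwrite("pics/s2.png",cv2.resize(c["image"][120:280,230:370],None,fx=3.7,fy=3.7,interpolation=cv2.INTER_CUBIC)[:,:,::-1]); print(m.get_time())
```

```text
[ 0.45875274 -0.04073896  0.03451837] [-0.24300866  1.4675145   0.97863557]
-0.01 -0.0096 -1.5 -1.4
0.0 0.0002 -1.7 -1.4
0.01 0.0101 -1.1 -1.0
0.02 0.0201 -1.5 -0.5
0.03 0.0301 -1.5 -0.9
0.04 0.0401 -1.0 -0.1
0.05 0.0501 -1.8 -1.2
0.06 0.06 -1.7 -1.3
0.07 0.0701 -0.8 -0.9
0.08 0.08 -1.1 -0.7
0.09 0.09 -0.6 -0.7
0.1 0.1 -2.0 -0.9
0.11 0.1101 -1.1 -1.5
0.12 0.12 -2.0 -0.8
0.13 0.13 -1.3 -0.3
18.5417
```

View pics/s2.png

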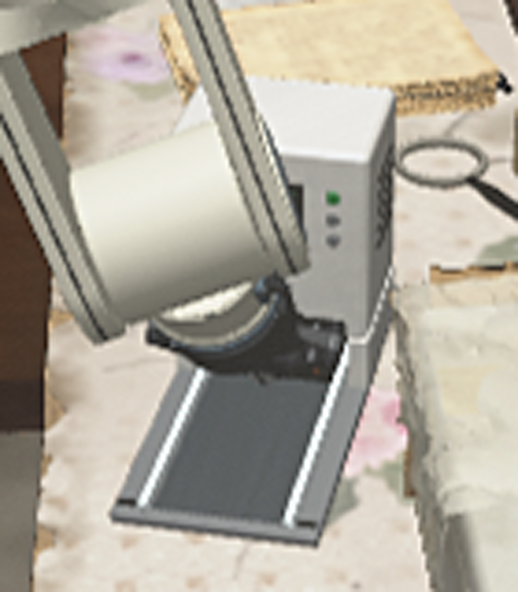

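The side view shows the bed behind the hand empty, so the carrier has moved in. No collision forces so far. I'll push on in fine steps until the stop is felt.

Run:
```python
from meas import *; from rig import manip as m
a=np.deg2rad(74.1);f=np.array([np.cos(a),np.sin(a)]);tail=np.array([.4724,.008])
P=lambda s,z=.034:[*(tail+(s-.0209)*f),z]
for s in np.r_[.132:.1561:.002]:
    m.servo_line(P(s),rate=.03); F=m.get_contact_force(); print(round(s,3),round((m.get_position()[:2]-tail)@f+.0209,4),(F[:2]@f).round(1),F[2].round(1))
    if -(F[:2]@f)>9: break
print(m.get_time())
```

```text
0.132 0.1319 -0.1 -0.1
0.134 0.134 -1.4 -0.7
0.136 0.1362 -0.8 -0.0
0.138 0.1382 -0.1 -0.1
0.14 0.1397 -6.3 2.5
0.142 0.14 -23.6 11.2
20.0417
```

A firm stop at 0.140 m of travel, against 0.144 m expected. The upward reaction doesn't fit fingers blocked by the head. I'll back off and check how deep the block lies.

Run:
```python
from meas import *; from rig import manip as m
import pickle
a=np.deg2rad(74.1);f=np.array([np.cos(a),np.sin(a)]);tail=np.array([.4724,.008])
P=lambda s,z=.034:[*(tail+(s-.0209)*f),z]
m.servo_line(P(.03),rate=.12)
m.servo_line(P(-.02,.06),tool(74.1,48),rate=.15)
c,T=look(m); pickle.dump((c,T),open("e.pkl","wb"))
for b in blobs(c["image"],"orange",None,60)[:3]: print(cv2.boundingRect(b))
cv2.imwrite("pics/e.png",c["image"][:,:,::-1]); print(m.get_time(),m.get_contact_force())
```

```text
(280, 60, 98, 33)
21.7 [-0.1940452   0.08779596  0.37318464]
```

View pics/e.png

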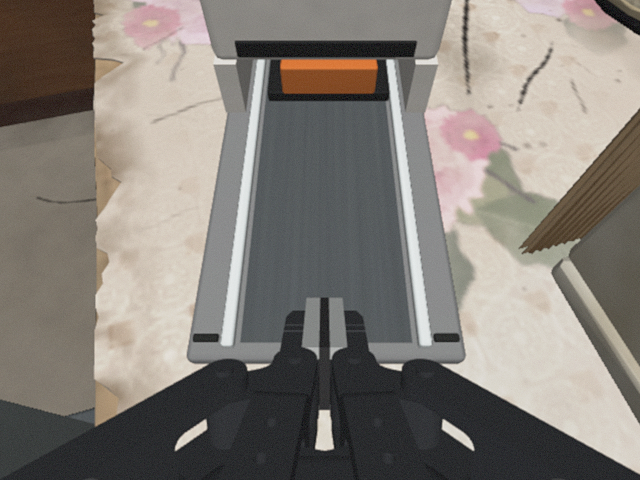

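The block is inside the mouth. Its lower rear edge is at (328,100), the pillar feet at about (238,110) and the bed's near end at v≈347. I'll turn these into distances along the feed.

Run:
```python
from meas import *
import pickle
c,T=pickle.load(open("e.pkl","rb")); g=c["image"].min(2).astype(int)
a=np.deg2rad(74.1);f=np.array([np.cos(a),np.sin(a)])
S=lambda u,v,z:float(onplane(c,[u,v],z,T)[0][:2]@f)
print("cols",g[335:366,270].tolist(),g[90:112,328].tolist(),g[98:118,236].tolist())
t=S(328,100.5,.010)
for v in(343,345,347,350,353,356): print(v,round(t-S(270,v,.010),4))
for v in(106,108,110,112): print("foot",v,round(t-S(236,v,.010),4))
print("head lower edge v40/57 z46",[round(t-S(325,v,.046),4) for v in(40,57)])
```

```text
cols [88, 85, 90, 85, 87, 83, 88, 114, 135, 138, 138, 140, 139, 137, 139, 141, 137, 138, 140, 139, 134, 135, 132, 131, 123, 111, 102, 85, 103, 85, 42] [40, 29, 42, 34, 25, 23, 23, 22, 28, 25, 35, 73, 81, 87, 88, 87, 85, 90, 83, 87, 89, 83] [126, 133, 129, 134, 128, 130, 128, 129, 128, 129, 131, 132, 133, 128, 132, 136, 141, 136, 134, 137]
343 0.1629
345 0.1638
347 0.1647
350 0.1661
353 0.1675
356 0.1688
foot 106 0.0052
foot 108 0.0071
foot 110 0.0089
foot 112 0.0108
head lower edge v40/57 z46 [-0.0111, 0.005]
```

The tail lies about 10 mm inside the mouth (10 ± 1 mm from the feet, 170 mm from the bed's end), and the push ended on a hard stop. That means the carrier is home, and the arm is clear, so I'm handing in.

```bash
python3 -c "
from rig import manip as m
m.hold(.3); print(m.get_contact_force()); print(m.sign_off())"
```

```text
[ 0.49079491 -0.04340484 -0.83685024]
the job is handed in; nothing more can be done
None
```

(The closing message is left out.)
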